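# Take a window temperature reading with the infrared wand

## Task

Pick up the infrared thermometer wand and point its lens squarely at the middle of the dark window in the chamber's front plate, from roughly 8 cm away and without touching the chamber, holding it still there for two seconds. Then set the wand down, flat on its underside, wholly inside the shallow metal tray and let go; do not drop it or knock over the clear cylinder.

Things in the scene. Friction and masses are not known exactly. Their poses are not given: they have to be found in the camera images.
- wand: Infrared thermometer, loose, flat underside down, 0.13-0.25 kg, no trigger. Origin: underside, 95 mm behind the lens, near the balance point; x towards the lens, z up. White box body 32 mm wide (y), 36 mm high, flat sides, x = -85 to +40 mm; then a black barrel, 28 mm diameter, with a 34 mm steel ring at its end, to x = +95 mm. Grey display on top at the rear.
- lens (a point): Centre of the wand's lens, at the front end of the barrel, 95 mm ahead of the wand's origin and 18 mm above its underside. Same axes as the wand: the line of sight runs along +x.
- window (a point): Centre of the dark window (50 mm across, in a 72 mm steel bezel) amid the chamber's round white front plate (190 mm). x points into the window, y is level. Four grey fittings 63 mm from its centre stand 10 mm ahead of it. It is about 0.2 m up, at the robot's left, facing its right (-y), at times turned up to 30 degrees towards +x; tilted to look up by 9 to 23 degrees (stiff, leave it so).
- stand: White fixed stand holding the chamber (190 mm diameter, 195 mm long with end plates) between two cheeks 204 mm high. Base plate 260 x 290 x 14 mm. The chamber's tilt axle is 170 mm above the bench, 80 mm behind the window. Origin on the bench below the axle's middle; x points level to the rear, away from the window side.
- tray_in (a point): Centre of the inner floor of the shallow aluminium instrument tray, which is empty and fixed to the bench. Outside 260 mm (x) by 170 mm (y), walls 4 mm thick, rim 18 mm above the bench, inner floor about 4 mm above the bench. x runs along the tray's long side, z up.
- cylinder: Clear open-topped measuring cylinder, 52 mm in diameter and 130 mm high on a white foot 72 mm in diameter, standing loose on the far side of the bench. Origin under the middle of the foot, z up. To be left standing.
Mind the look-alikes: they are no part of the job. What is meant by the wand is not purple, and is the larger of those in its own colour.

How it is judged:
On the way:
1. the held wand is kept still, lens 35 to 130 mm from the window, line of sight within 18 mm of its centre and 15 degrees of square-on, for 1.5 s (x of lens in the frame of window between -0.13 and -0.035 m and y of window in the frame of lens between -0.018 and 0.018 m and z of window in the frame of lens between -0.018 and 0.018 m and x of window in the frame of lens above 0 m and angle between the x axis of lens and the x axis of window, either way round below 0.26 rad and linear speed of wand below 0.03 m/s and angular speed of wand below 0.25 rad/s and contact force between wand and the fingers above 0.5 N), for 1.5 s.
At the end, for the whole second after the job is handed in: After the aimed hold, the wand lies released and at rest in the tray: flat on its underside (within 0.12 rad), on the tray's floor (within 8 mm), its origin within 60 mm (along) and 70 mm (across) of the tray's centre (x of wand in the frame of tray_in between -0.06 and 0.06 m and y of wand in the frame of tray_in between -0.07 and 0.07 m and z of wand in the frame of tray_in between -0.006 and 0.008 m and angle between wand's own z axis and vertical below 0.12 rad and linear speed of wand below 0.02 m/s); the robot touches nothing.
It fails at once if the chamber or its stand is struck or leaned on (more than 3 N) (contact force between stand and anything else above 3 N).
It fails at once if the wand is dropped (linear speed of wand above 0.7 m/s and contact force between wand and the fingers below 0.05 N).
It fails at once if the clear cylinder is knocked over (angle between cylinder's own z axis and vertical above 0.5 rad).
It also fails if it takes over 48 s, if anything falls off the work surface, if the arm or the gripper's body presses on something with over 40 N, if the wrist force passes 120 N, or if a joint passes its speed limit or range.

## Robot

A 6-joint arm with a two-finger parallel gripper is mounted at the origin on the work surface. World frame = base frame: x ahead of the robot, y to its left, z up, the work surface at z = 0. Lengths are in m, angles in rad, forces in N, time in s.
With the tool pointing down it reaches from about 0.35 to 0.775 m from the base axis. Payload 5.5 kg.
Tool frame: the origin (TCP) lies midway between the tips of the shut fingers; the grasp point (between the pads) lies 19 mm behind it; z points along the fingers, y is the line along which they close (so a half turn about z gives the same grasp; the last joint's range is limited). The gripper opens to 85 mm and grips with 20 to 120 N. Pads are 22 mm wide; open, the fingers measure 114 mm over their backs; the gripper's body (76 mm by 85 mm) begins 54 mm behind the grasp point. The pads swing forward as they close: fully open they stand 13 mm farther back than shut.
Start: joints at [1.164, 0.313, 0.046, 1.304, 0, 1.431], TCP at [0.152, 0.555, 0.231] pointing down, gripper open.
Joint ranges: [-2.76, 2.76], [-0.86, 1.69], [-1.03, 1.26], [-2.2, 2.34], [-1.47, 1.5], [-3.14, 3.14]. Speed limits (rad/s): [2.57, 2.57, 3.14, 3.14, 3.14, 3.14].

## Interface

Orientations are given as a unit quaternion [w, x, y, z].
In Python, from workcell import telemetry, imaging, env gives the robot as it stands. The module is installed in compiled form; this text tells all that it offers.
- The arm moves only by the tool step_arm, never from a script. Its argument "moves" is a list of rows, each a list of 3 entries, a list of its own where there are three numbers: the shift along the tool's x, y, z in mm, then the turn, a rotation vector about the tool's x, y, z in rad, then the finger opening in mm, from 0 to 85.4. A call has 1 to 8 rows; each row is the pose to reach, as a shift and turn from the pose commanded when the call began, along the tool's axes at that moment; what a row does not reach only later rows make up. A row lasts 1/12 s, in which the tool goes at most 41.7 mm and 7.16 degrees, less where a joint would pass 70% of its speed; a pose out of reach is approached as far as the arm can. A call with a gripper value outside its range is refused whole. The fingers move at their own pace and stop on an object; "grip_force" is the grip in N (left out, the last holds). Time passes only in rows, so rows that repeat a pose let the fingers close. It gives the time, the measured TCP pose, the force, the opening and the grip force at its end, in the units of the state.
- telemetry.get_state(): the state, without advancing time (a new reading comes with each control period).
- imaging.read_camera(name): name is "side" or "top"; returns the picture (400x640x3 uint8, red, green, blue); there is no depth.
- imaging.camera_params(name): a dict with "camera_matrix" (3x3 intrinsics, pixels), "D" ([k1, k2, p1, p2, k3] as OpenCV has them; the pictures are not rectified), "pose" (4x4, takes a point from camera to world coordinates). Camera axes: x right, y up, looking along -z (the intrinsics and any distortion apply to the point x, -y, -z); pixel columns grow to the right and rows downward; lengths in m; the calibration is good to about 2 mm. A picture is of the moment at which its call begins. camera_params takes no time and is no camera call.
- env.hand_in(): hands the job in; it is judged then, once.
The state is a dict: "clock": time; "joint_pos": joint angles; "qvel": joint speeds; "tau": joint torques, N m; "tcp_pos": TCP position; "orientation": TCP orientation; "wrist_force": force on the tool from outside, world axes, zero at the start; "ft_torque": the same for the moment, N m; "finger_gap": finger opening in m; "grip_force": force on a finger pad.
Only numpy, scipy, OpenCV 4.12 (cv2) and the standard library are available. Lean on these libraries where they do the work, as an engineer would, in place of code of your own. Each camera call takes 0.05 s, during which the arm holds its last target. There are 200 camera calls.

## Working session

There is one attempt and no reset: what is moved stays moved. The work goes in short steps, Python scripts to look and compute and a tool call to move; the robot and the scene stay as the last step left them, time stands still between calls to the robot, and variables do not carry over. Pictures are saved under pics/ and viewed, at most 10 in all, crops included, and the job is handed in when it is done.

Besides the shell and the picture viewer there is one more tool, called after "Request:" as name(argument=value, ...) on one line, values as JSON. step_arm: Moves the arm, as the interface text tells. Its arguments: {"type":"object","properties":{"moves":{"type":"array"},"grip_force":{"type":"number"}},"required":["moves"]}

```bash
mkdir -p pics; python3 - <<'E'
from workcell import telemetry, imaging, env
import cv2,numpy as np
np.set_printoptions(precision=4,suppress=True)
for n in("side","top"):
    im=imaging.read_camera(n); cv2.imwrite(f"pics/{n}0.png",im[:,:,::-1])
    p=imaging.camera_params(n); print(n,p["camera_matrix"],p["D"],p["pose"])
print(telemetry.get_state())
E
```

```text
side [[378.5489   0.     316.8714]
 [  0.     378.5489 201.5652]
 [  0.       0.       1.    ]] [0.0014 0.     0.     0.     0.    ] [[ 0.9384  0.1881 -0.2898  0.2186]
 [-0.3454  0.4936 -0.7981 -0.9527]
 [-0.0071  0.8491  0.5282  0.741 ]
 [ 0.      0.      0.      1.    ]]
top [[491.8699   0.     312.547 ]
 [  0.     491.8699 198.4564]
 [  0.       0.       1.    ]] [-0.1131  0.      0.      0.      0.    ] [[-0.0215  0.9944 -0.1032  0.3759]
 [-0.9997 -0.0201  0.0143 -0.04  ]
 [ 0.0121  0.1035  0.9946  1.8297]
 [ 0.      0.      0.      1.    ]]
{'clock': 0.1, 'joint_pos': array([1.1644, 0.3139, 0.0451, 1.3036, 0.    , 1.4312]), 'qvel': array([-0.0006, -0.0003,  0.003 , -0.0001, -0.0013, -0.0004]), 'tau': array([  0.0038, -48.1728,  29.9243,   0.0128,  -0.0001,   0.    ]), 'tcp_pos': array([0.1514, 0.5542, 0.2305]), 'orientation': array([-0.0002,  0.133 ,  0.9911, -0.0008]), 'wrist_force': array([ 0.138 ,  1.1464, -0.9788]), 'ft_torque': array([-0.0093, -0.0226, -0.0036]), 'grip_force': 0.0, 'finger_gap': 0.0854156617585373}
```

View pics/side0.png

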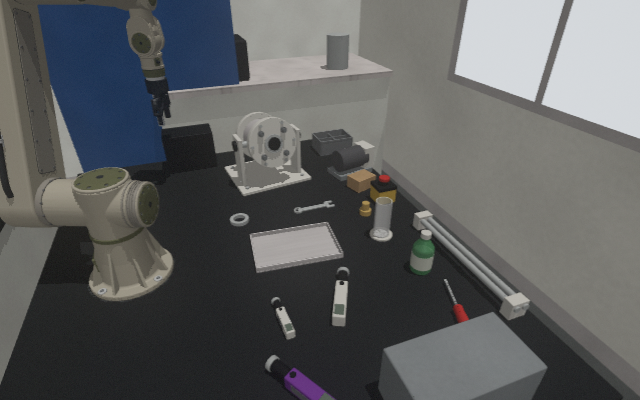

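View pics/top0.png

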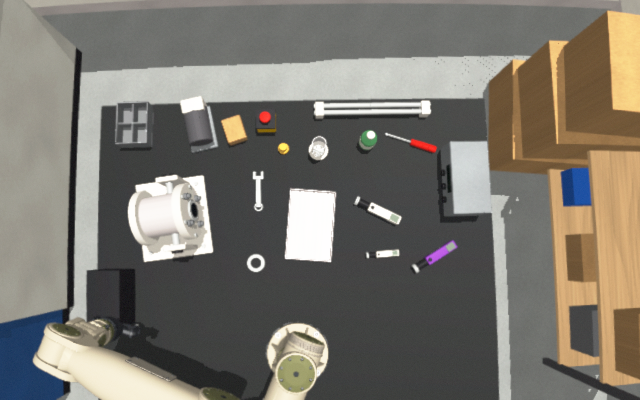

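The side view shows the big white wand at about (341,297), the tray at (296,246), the window at (274,144) and the cylinder at (382,220). In the top view the wand is at (378,210), the tray at (311,225), the window at (195,210) and the cylinder at (318,148). I'll enlarge these for measuring.

```bash
python3 - <<'E'
import cv2,numpy as np
s=cv2.imread("pics/side0.png");t=cv2.imread("pics/top0.png")
def crop(im,x,y,w,h,k):
    c=cv2.resize(im[y:y+h,x:x+w],None,fx=k,fy=k,interpolation=cv2.INTER_CUBIC)
    for i in range(0,w,10):
        cv2.line(c,(i*k,0),(i*k,4 if i%50 else 10),(0,0,255),1)
        if i%20==0: cv2.putText(c,str(x+i),(i*k,16),0,.35,(0,255,0),1)
    for i in range(0,h,10):
        cv2.line(c,(0,i*k),(4,i*k),(0,0,255),1)
        if i%20==0: cv2.putText(c,str(y+i),(2,i*k+4),0,.35,(0,255,0),1)
    return c
a=crop(s,220,105,100,100,4);b=crop(s,310,255,100,100,4) if 0 else crop(s,300,255,100,75,4)
c=crop(t,120,165,100,100,4);d=crop(t,345,180,100,75,4)
def pad(i):return cv2.copyMakeBorder(i,0,400-i.shape[0],0,0,0)
cv2.imwrite("pics/c1.png",np.hstack([a,c])); cv2.imwrite("pics/c2.png",np.vstack([np.hstack([b,d]),np.hstack([crop(s,235,215,133,66,3),crop(t,260,180,133,66,3)])[:, :800] if 0 else np.hstack([crop(s,240,215,110,65,3),crop(t,270,180,80,65,3),np.zeros((195,230,3),np.uint8)])]))
E
```

```text
(no output)
```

View pics/c1.png

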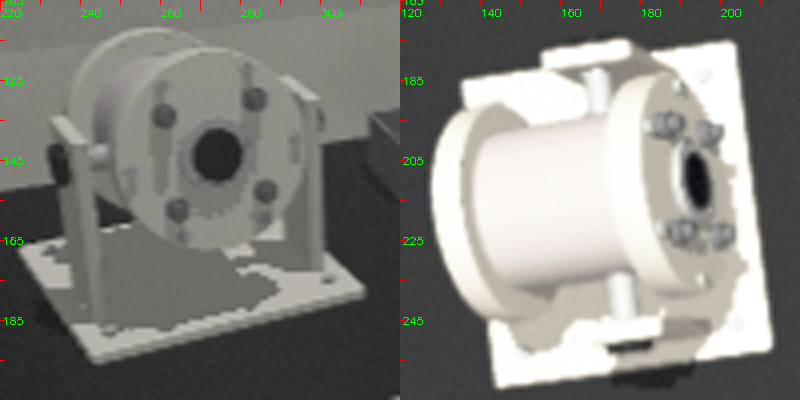

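View pics/c2.png

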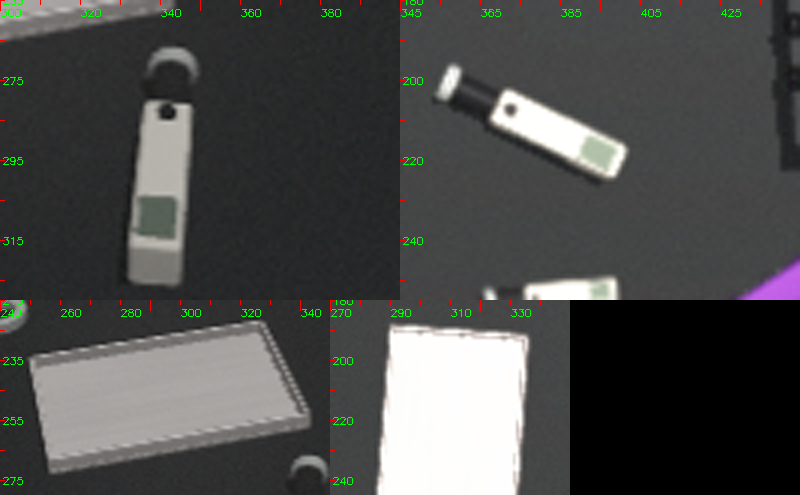

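The crops show the window centre at side (274.2,143.5) and top (194,210.2). The four fittings, the base corners, the wand's body corners and the tray's rim corners are all readable too. Next I'll fit the poses.

```bash
cat > h.py <<'E'
import numpy as np,cv2
from scipy.optimize import least_squares
from scipy.spatial.transform import Rotation as R
from workcell import imaging
np.set_printoptions(precision=4,suppress=True)
P={n:imaging.camera_params(n) for n in("side","top")}
def proj(n,X):
    p=P[n];T=np.linalg.inv(p["pose"]);c=(np.atleast_2d(X)@T[:3,:3].T+T[:3,3])*[1,-1,-1]
    return cv2.projectPoints(c,np.zeros(3),np.zeros(3),p["camera_matrix"],np.array(p["D"]))[0][:,0]
def rz(a):return R.from_euler("z",a).as_matrix()
def fit(f,obs,x0):
    # f(params)->dict of named world points; obs: (cam,name,u,v)
    def res(p):
        d=f(p);return np.concatenate([proj(n,d[k])[0]-[u,v] for n,k,u,v in obs])
    r=least_squares(res,x0,loss="soft_l1",x_scale=np.maximum(np.abs(x0),.05))
    return r.x,res(r.x).reshape(-1,2)
E
cat > fit.py <<'E'
from h import *
def planar(L):
    return lambda p:{k:rz(p[2])@np.array(v)+[p[0],p[1],0] for k,v in L.items()}
w={"rl":[-.085,.016,.036],"rr":[-.085,-.016,.036],"fl":[.04,.016,.036],"fr":[.04,-.016,.036],"bl":[-.085,.016,0],"br":[-.085,-.016,0],"tip":[.095,0,.035]}
o=[("side","fl",336.5,280.2),("side","fr",348,280.5),("side","rl",333,317),("side","rr",345.4,317.2),("side","bl",332.2,325.6),("side","br",345,326.2),
("top","rr",401.5,217),("top","rl",397.5,224.5),("top","fr",370.7,202),("top","fl",367.5,210.3)]
x,r=fit(planar(w),o,[.34,-.15,1.1]);print("wand",x,"\n",r)
t={"a":[.13,.085,.018],"b":[.13,-.085,.018],"c":[-.13,-.085,.018],"d":[-.13,.085,.018]}
o=[("side","a",250,234.3),("side","b",327.3,222),("side","c",342.7,252.3),("side","d",255.7,268.3)] 
# label by top picture: up=+x left=+y
T=[("top","a",289.7,188.7),("top","b",335.7,192.3),("top","c",331,262),("top","d",285.5,259.5)]
S=[("side","a",250,234.3),("side","b",327.3,222),("side","c",342.7,252.3),("side","d",255.7,268.3)]
for rot in range(4):
    o=T+[(n,"abcd"[(i+rot)%4],u,v) for i,(n,_,u,v) in enumerate(S)]
    x,r=fit(planar(t),o,[.3,0,0]);print("tray",rot,x,abs(r).max())
def st(p):
    X,Y,a,ti,roll,off=p
    # window x (into) : level dir rotated down by tilt
    B=rz(a); Rw=B@R.from_euler("y",ti).as_matrix()  # x axis dips down by ti
    ax=np.array([X,Y,.17]); win=ax-.08*Rw[:,0]
    d={"win":win}
    for i in range(4):
        g=roll+i*np.pi/2;d["f%d"%i]=win+Rw@np.array([-.01,.063*np.cos(g),.063*np.sin(g)])
    for k,(sx,sy) in {"FL":(-1,1),"FR":(-1,-1),"BR":(1,-1),"BL":(1,1)}.items():
        d[k]=np.array([X,Y,0])+B@np.array([.13*sx+off,.145*sy,.014])
    return d
# stand frame: x rear(+y world), y = left of that (-x world)
o=[("side","win",274.25,143.5),("top","win",194,210.2),
("side","f1",261,133.7),("side","f0",283.7,129.5),("side","f2",264.5,157.2),("side","f3",286.2,152.7)]
o=[(n,{"f1":"f0","f0":"f3","f2":"f1","f3":"f2"}.get(k,k),u,v) for n,k,u,v in o]
o+=[("side","FL",244.2,194),("side","FR",311,178),("side","BL",225,166.7),
("top","FR",203.7,175.2),("top","FL",213,251.7),("top","BL",145,261.5)]
x,r=fit(st,o,[.35,.45,1.6,.25,.78,0]);print("stand",x,"\n",r)
print("win",st(x)["win"])
c,_=fit(lambda p:{"c":np.array([p[0],p[1],0.])},[("side","c",381,235.5)],[.5,0]);print("cyl",c)
E
python3 fit.py
```

```text
wand [ 0.514  -0.3122  1.1095] 
 [[-1.0007 -1.3516]
 [-0.4173 -0.7942]
 [-1.0191 -1.4026]
 [ 0.0756 -0.5183]
 [-0.4269  0.2451]
 [-0.013   0.7414]
 [ 1.1312 -1.0076]
 [ 1.5887 -0.6293]
 [ 1.1643 -0.4467]
 [ 0.7636 -0.8955]]
tray 0 [ 0.4647 -0.0556 -0.0759] 87.97776164423681
tray 1 [ 0.4647 -0.0556 -0.076 ] 95.37204223449726
tray 2 [ 0.4643 -0.0537 -0.1579] 84.54206613890938
tray 3 [ 0.4664 -0.0585 -0.088 ] 1.6791156126876103
stand [0.5067 0.4159 1.6933 0.1499 0.778  0.0327] 
 [[ -0.8918  -0.4504]
 [ -0.1334  -0.3667]
 [  0.2497   0.3454]
 [-19.0279  28.1079]
 [ 19.4851 -27.6185]
 [  0.5455   0.0002]
 [ -1.8678  -0.6972]
 [  0.0387  -1.681 ]
 [ -1.3315  -0.6464]
 [  0.5914  -0.6808]
 [  0.8459  -0.0443]
 [ -0.0508  -0.2198]]
win [0.5164 0.3374 0.1819]
cyl [ 0.7471 -0.1017]
```

```bash
sed -i 's/{"f1":"f0","f0":"f3","f2":"f1","f3":"f2"}/{"f1":"f0","f0":"f1","f2":"f3","f3":"f2"}/' fit.py; sed -i 's/for rot in range(4)/for rot in [3]/' fit.py; python3 fit.py | sed -n '/tray/,$p'
```

```text
tray 3 [ 0.4664 -0.0585 -0.088 ] 1.6791156126876103
stand [0.5066 0.4158 1.6922 0.1551 0.7869 0.0327] 
 [[-0.9544 -0.5337]
 [-0.1316 -0.3068]
 [ 0.242   0.0992]
 [ 0.3148  0.0603]
 [ 0.0018  0.245 ]
 [ 0.4257  0.0482]
 [-1.9409 -0.6872]
 [ 0.0073 -1.6408]
 [-1.3331 -0.6521]
 [ 0.6657 -0.6203]
 [ 0.8397  0.0301]
 [-0.0661 -0.2201]]
win [0.5161 0.3373 0.1824]
cyl [ 0.7471 -0.1017]
```

```bash
cat > go.py <<'E'
import sys
from h import *
from workcell import telemetry
def tool(yaw,pitch=0.):  # tool axes for wand axes (x same, y,z flipped); pitch>0 = nose down
    return rz(yaw)@R.from_euler("y",pitch).as_matrix()@np.diag([1,-1,-1.])
def rel(pos,Rt):
    s=telemetry.get_state();q=s["orientation"];C=R.from_quat([q[1],q[2],q[3],q[0]]).as_matrix()
    print("tcp",s["tcp_pos"],"q",s["joint_pos"],"shift mm",np.round(C.T@(np.array(pos)-s["tcp_pos"])*1e3,1),"turn",R.from_matrix(C.T@Rt).as_rotvec().round(4))
if __name__=="__main__":
    v=list(map(float,sys.argv[1:])); rel(v[:3],tool(*v[3:]))
E
python3 go.py .40 0 .33 1.1095; python3 go.py .514 -.312 .15 1.1095
```

```text
tcp [0.1514 0.5542 0.2305] q [1.1644 0.3139 0.0451 1.3036 0.     1.4312] shift mm [-385.9 -469.3  -98.8] turn [-0.0014  0.0012  1.7653]
tcp [0.1514 0.5542 0.2305] q [1.1644 0.3139 0.0451 1.3036 0.     1.4312] shift mm [-578.1 -739.9   81.6] turn [-0.0014  0.0012  1.7653]
```

Request:
step_arm(moves=[[[-386,-469,-99],[0,0,1.765],85],[[-386,-469,-99],[0,0,1.765],85],[[-386,-469,-99],[0,0,1.765],85],[[-386,-469,-99],[0,0,1.765],85],[[-386,-469,-99],[0,0,1.765],85],[[-386,-469,-99],[0,0,1.765],85],[[-386,-469,-99],[0,0,1.765],85],[[-386,-469,-99],[0,0,1.765],85]])

```text
clock: 0.77
tcp_pos: [0.2862, 0.2527, 0.285]
orientation: [0.0, 0.594, 0.804, -0.0]
wrist_force: [0.8, -0.0, 0.1]
finger_gap: 0.0854
grip_force: 0.0
```

```bash
python3 go.py .40 0 .33 1.1095; python3 go.py .514 -.312 .15 1.1095
```

```text
tcp [0.2862 0.2527 0.285 ] q [ 0.5122 -0.0757 -0.2699  1.3766 -0.      1.7843] shift mm [-275.    34.4  -45. ] turn [0.     0.     0.7599]
tcp [0.2862 0.2527 0.285 ] q [ 0.5122 -0.0757 -0.2699  1.3766 -0.      1.7843] shift mm [-606.7   51.5  135.1] turn [0.     0.     0.7599]
```

Request:
step_arm(moves=[[[-275,34,-45],[0,0,0.76],85],[[-275,34,-45],[0,0,0.76],85],[[-275,34,-45],[0,0,0.76],85],[[-275,34,-45],[0,0,0.76],85],[[-607,51,135],[0,0,0.76],85],[[-607,51,135],[0,0,0.76],85],[[-607,51,135],[0,0,0.76],85],[[-607,51,135],[0,0,0.76],85]])

```text
clock: 1.43
tcp_pos: [0.4116, -0.0431, 0.254]
orientation: [0.0, 0.849, 0.528, 0.0]
wrist_force: [2.0, 0.2, -0.7]
finger_gap: 0.0849
grip_force: 0.0
```

```bash
python3 go.py .514 -.312 .15 1.1095
```

```text
tcp [ 0.4116 -0.0431  0.254 ] q [-0.2991 -0.0066 -0.2798  1.2972  0.0002  1.7291] shift mm [-196.1  210.6  104. ] turn [ 0.0003 -0.0003  0.0039]
```

Request:
step_arm(moves=[[[-196,211,104],[0,0,0.004],85],[[-196,211,104],[0,0,0.004],85],[[-196,211,104],[0,0,0.004],85],[[-196,211,104],[0,0,0.004],85],[[-196,211,104],[0,0,0.004],85],[[-196,211,104],[0,0,0.004],85],[[-196,211,104],[0,0,0.004],85],[[-196,211,104],[0,0,0.004],85]])

```text
clock: 2.1
tcp_pos: [0.5151, -0.3143, 0.1473]
orientation: [-0.0, 0.851, 0.526, -0.001]
wrist_force: [0.3, 0.5, 0.7]
finger_gap: 0.0851
grip_force: 0.0
```

```bash
python3 go.py .514 -.312 .005 1.1095;python3 - <<'E'
from workcell import imaging
import cv2,numpy as np
a=imaging.read_camera("side")[205:355,240:440,::-1];b=imaging.read_camera("top")[140:290,300:500,::-1]
cv2.imwrite("pics/g1.png",np.hstack([cv2.resize(i,None,fx=2,fy=2,interpolation=2) for i in(a,b)]))
E
```

```text
tcp [ 0.5151 -0.3143  0.1473] q [-0.6804  0.4039 -0.0306  1.1375 -0.0008  1.3537] shift mm [  1.6  -1.8 142.3] turn [-0.0014  0.0005 -0.002 ]
```

View pics/g1.png

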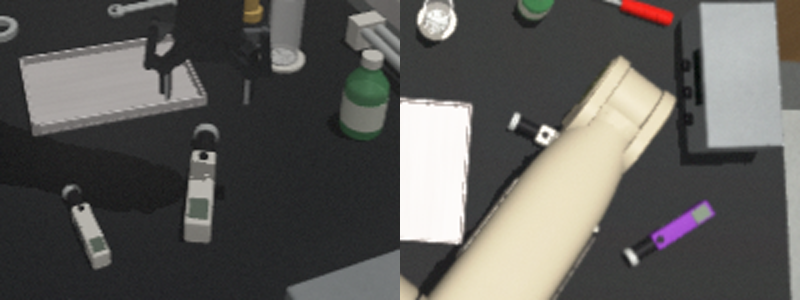

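The gripper is straddling the wand: its tips are at crop (165,98) and (248,100), and the wand's body is centred at about (202,195). I'll go down now.

Request:
step_arm(moves=[[[1.6,-1.8,40],[0,0,-0.002],85],[[1.6,-1.8,75],[0,0,-0.002],85],[[1.6,-1.8,105],[0,0,-0.002],85],[[1.6,-1.8,125],[0,0,-0.002],85],[[1.6,-1.8,138],[0,0,-0.002],85],[[1.6,-1.8,142],[0,0,-0.002],85],[[1.6,-1.8,142],[0,0,-0.002],85],[[1.6,-1.8,142],[0,0,-0.002],85]])

```text
clock: 2.87
tcp_pos: [0.5142, -0.3072, 0.0099]
orientation: [0.0, 0.849, 0.528, 0.0]
wrist_force: [0.4, 0.4, -0.0]
finger_gap: 0.0848
grip_force: 0.0
```

Request:
step_arm(moves=[[[0,0,0],[0,0,0],60],[[0,0,0],[0,0,0],45],[[0,0,0],[0,0,0],35],[[0,0,0],[0,0,0],28],[[0,0,0],[0,0,0],20],[[0,0,0],[0,0,0],20],[[0,0,0],[0,0,0],20],[[0,0,0],[0,0,0],20]], grip_force=45)

```text
clock: 3.53
tcp_pos: [0.5146, -0.3083, 0.0096]
orientation: [0.001, 0.849, 0.528, 0.0]
wrist_force: [0.3, 1.0, 6.7]
finger_gap: 0.0314
grip_force: 46.4
```

Request:
step_arm(moves=[[[0,0,-10],[0,0,0],20],[[0,0,-35],[0,0,0],20],[[0,0,-70],[0,0,0],20],[[0,0,-110],[0,0,0],20],[[0,0,-150],[0,0,0],20],[[0,0,-185],[0,0,0],20],[[0,0,-210],[0,0,0],20],[[0,0,-220],[0,0,0],20]])

```text
clock: 4.2
tcp_pos: [0.5147, -0.3085, 0.2333]
orientation: [0.003, 0.849, 0.528, 0.001]
wrist_force: [0.4, -0.3, -1.9]
finger_gap: 0.0315
grip_force: 45.5
```

```bash
cat > aim.py <<'E'
from go import *
win=np.array([.5161,.3373,.1824]);Rt=tool(1.6922,.155)
for g in(.18,.08):
    t=win-g*Rt[:,0]-Rt@[.0912,0,-.0084];print(g,t);rel(t,Rt)
E
python3 aim.py
```

```text
0.18 [0.5487 0.07   0.216 ]
tcp [ 0.5147 -0.3085  0.2333] q [-0.6736  0.3575  0.1137  1.3214  0.      1.3552] shift mm [ 354.5 -137.    16.2] turn [-0.04   -0.1479 -0.5786]
0.08 [0.5367 0.1681 0.2005]
tcp [ 0.5147 -0.3085  0.2333] q [-0.6736  0.3575  0.1137  1.3214  0.      1.3552] shift mm [ 437.2 -191.2   31.2] turn [-0.04   -0.1479 -0.5786]
```

Request:
step_arm(moves=[[[20,-8,0],[0,0,-0.03],20],[[55,-21,2],[0,-0.02,-0.1],20],[[95,-37,4],[-0.01,-0.04,-0.18],20],[[135,-52,6],[-0.01,-0.06,-0.26],20],[[175,-68,8],[-0.02,-0.08,-0.34],20],[[215,-83,10],[-0.03,-0.1,-0.42],20],[[255,-98,12],[-0.03,-0.12,-0.5],20],[[290,-112,14],[-0.04,-0.148,-0.579],20]])

```text
clock: 4.87
tcp_pos: [0.5403, 0.0014, 0.2132]
orientation: [0.055, 0.659, 0.748, -0.053]
wrist_force: [1.8, -0.3, -2.3]
finger_gap: 0.0312
grip_force: 45.4
```

```bash
python3 aim.py
```

```text
0.18 [0.5487 0.07   0.216 ]
tcp [0.5403 0.0014 0.2132] q [-0.0625  0.2442 -0.1001  1.2047 -0.1501  1.3812] shift mm [ 65.9  16.9 -12.9] turn [-0.0061 -0.0035  0.0046]
0.08 [0.5367 0.1681 0.2005]
tcp [0.5403 0.0014 0.2132] q [-0.0625  0.2442 -0.1001  1.2047 -0.1501  1.3812] shift mm [165.9  17.4 -12.6] turn [-0.0061 -0.0035  0.0046]
```

Request:
step_arm(moves=[[[30,8,-6],[-0.006,-0.004,0.005],20],[[55,14,-11],[-0.006,-0.004,0.005],20],[[72,17,-13],[-0.006,-0.004,0.005],20],[[82,17,-13],[-0.006,-0.004,0.005],20],[[86,17,-13],[-0.006,-0.004,0.005],20],[[86,17,-13],[-0.006,-0.004,0.005],20],[[86,17,-13],[-0.006,-0.004,0.005],20],[[86,17,-13],[-0.006,-0.004,0.005],20]])

```text
clock: 5.53
tcp_pos: [0.5476, 0.0868, 0.2144]
orientation: [0.059, 0.663, 0.745, -0.051]
wrist_force: [0.2, 0.5, -1.9]
finger_gap: 0.0312
grip_force: 45.4
```

```bash
python3 aim.py;python3 - <<'E'
from workcell import imaging
import cv2,numpy as np
a=imaging.read_camera("side")[105:230,220:345,::-1];b=imaging.read_camera("top")[160:285,180:305,::-1]
cv2.imwrite("pics/a1.png",np.hstack([cv2.resize(i,(400,400),interpolation=2) for i in(a,b)]))
E
```

```text
0.18 [0.5487 0.07   0.216 ]
tcp [0.5476 0.0868 0.2144] q [ 0.0966  0.2844 -0.0438  1.2373 -0.1553  1.551 ] shift mm [-16.8  -0.8   1.1] turn [ 0.0014  0.0003 -0.0055]
0.08 [0.5367 0.1681 0.2005]
tcp [0.5476 0.0868 0.2144] q [ 0.0966  0.2844 -0.0438  1.2373 -0.1553  1.551 ] shift mm [83.2 -1.4  1. ] turn [ 0.0014  0.0003 -0.0055]
```

View pics/a1.png

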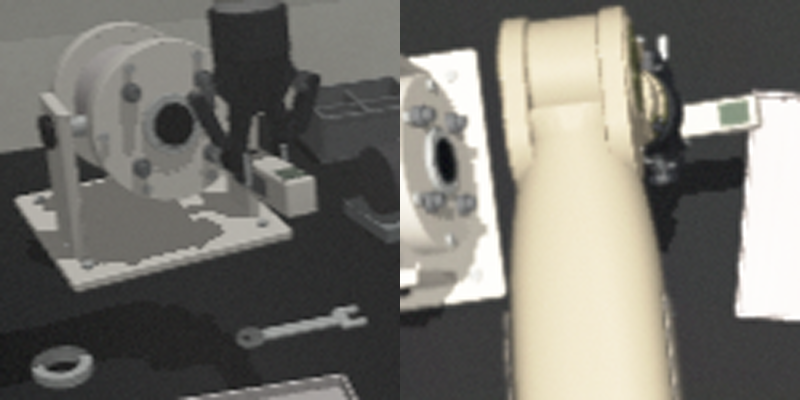

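The top view shows the wrist's link overhanging towards the chamber, so I'll check its height. The wand itself is level in the grip and points at the window.

```bash
python3 - <<'E'
from workcell import imaging
import cv2,numpy as np
a=imaging.read_camera("side")[0:240,100:420,::-1]
cv2.imwrite("pics/a2.png",cv2.resize(a,(800,600),interpolation=2))
E
```

```text
(no output)
```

View pics/a2.png

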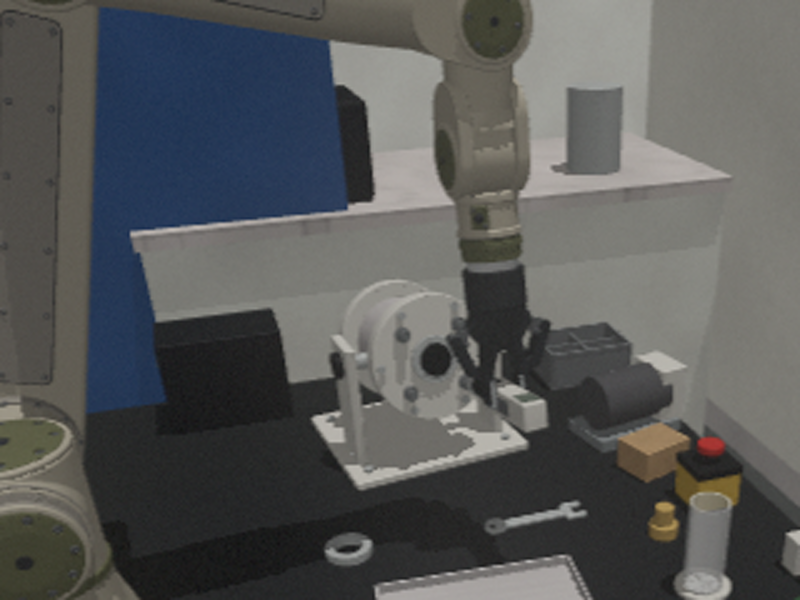

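```bash
python3 - <<'E'
from go import *
s=telemetry.get_state();q=s["orientation"];C=R.from_quat([q[1],q[2],q[3],q[0]]).as_matrix()
W=C@np.diag([1,-1,-1.]);o=s["tcp_pos"]+C@[-.0038,0,.0096]
for n in("side","top"):
    print(n,[ (k,proj(n,o+W@np.array(v))[0].round(1)) for k,v in {"rl":[-.085,.016,.036],"rr":[-.085,-.016,.036],"bl":[-.085,.016,0],"br":[-.085,-.016,0]}.items()])
E
```

```text
side [('rl', array([308.9, 161.1])), ('rr', array([318.6, 158.9])), ('bl', array([310. , 172.6])), ('br', array([319.6, 170.3]))]
top [('rl', array([292.5, 198.2])), ('rr', array([291.2, 188.4])), ('bl', array([294.5, 199.1])), ('br', array([293.2, 189.5]))]
```

Request:
step_arm(moves=[[[12,-1,1],[0,0,-0.005],20],[[30,-1,1],[0,0,-0.005],20],[[48,-1,1],[0,0,-0.005],20],[[63,-1,1],[0,0,-0.005],20],[[73,-1,1],[0,0,-0.005],20],[[77,-1,1],[0,0,-0.005],20],[[77,-1,1],[0,0,-0.005],20],[[77,-1,1],[0,0,-0.005],20]])

```text
clock: 6.35
tcp_pos: [0.5379, 0.1632, 0.2018]
orientation: [0.059, 0.66, 0.747, -0.051]
wrist_force: [0.1, -0.3, -2.1]
finger_gap: 0.0313
grip_force: 45.4
```

```bash
python3 aim.py;python3 - <<'E'
from workcell import imaging
import cv2,numpy as np
a=imaging.read_camera("side")[105:205,220:320,::-1];b=imaging.read_camera("top")[160:260,180:280,::-1]
cv2.imwrite("pics/a3.png",np.hstack([cv2.resize(i,(400,400),interpolation=2) for i in(a,b)]))
E
```

```text
0.18 [0.5487 0.07   0.216 ]
tcp [0.5379 0.1632 0.2018] q [ 0.2345  0.3211 -0.0243  1.2408 -0.1547  1.6837] shift mm [-94.8  -0.6   0.5] turn [0.0023 0.0005 0.0012]
0.08 [0.5367 0.1681 0.2005]
tcp [0.5379 0.1632 0.2018] q [ 0.2345  0.3211 -0.0243  1.2408 -0.1547  1.6837] shift mm [ 5.2 -0.5  0.5] turn [0.0023 0.0005 0.0012]
```

View pics/a3.png

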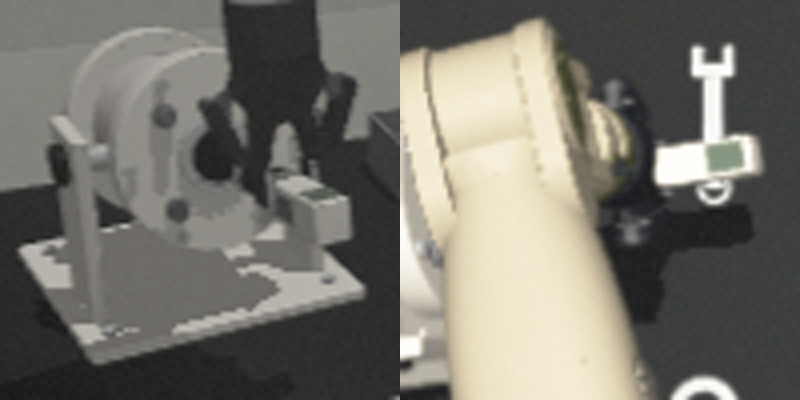

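The side view has the wand's rear at (348,190) in the crop, in line with the window at (215,155). The wand's residuals differ from the window's by about 1 px, so I'll nudge by 2 mm and then hold.

Request:
step_arm(moves=[[[2,1,0],[0,0,0],20],[[4,2,-1],[0,0,0],20],[[4,2,-1],[0,0,0],20],[[4,2,-1],[0,0,0],20],[[4,2,-1],[0,0,0],20],[[4,2,-1],[0,0,0],20],[[4,2,-1],[0,0,0],20],[[4,2,-1],[0,0,0],20]])

```text
clock: 7.12
tcp_pos: [0.5393, 0.1676, 0.2021]
orientation: [0.059, 0.66, 0.747, -0.051]
wrist_force: [0.7, 0.2, -2.2]
finger_gap: 0.0312
grip_force: 45.4
```

Request:
step_arm(moves=[[[0,0,0],[0,0,0],20],[[0,0,0],[0,0,0],20],[[0,0,0],[0,0,0],20],[[0,0,0],[0,0,0],20],[[0,0,0],[0,0,0],20],[[0,0,0],[0,0,0],20],[[0,0,0],[0,0,0],20],[[0,0,0],[0,0,0],20]])

```text
clock: 7.78
tcp_pos: [0.5393, 0.1676, 0.2021]
orientation: [0.059, 0.66, 0.747, -0.051]
wrist_force: [-0.1, 0.2, -2.2]
finger_gap: 0.031
grip_force: 45.4
```

Request:
step_arm(moves=[[[0,0,0],[0,0,0],20],[[0,0,0],[0,0,0],20],[[0,0,0],[0,0,0],20],[[0,0,0],[0,0,0],20],[[0,0,0],[0,0,0],20],[[0,0,0],[0,0,0],20],[[0,0,0],[0,0,0],20],[[0,0,0],[0,0,0],20]])

```text
clock: 8.45
tcp_pos: [0.5393, 0.1676, 0.2021]
orientation: [0.059, 0.66, 0.747, -0.051]
wrist_force: [-1.1, 0.9, -1.9]
finger_gap: 0.0311
grip_force: 45.4
```

Request:
step_arm(moves=[[[0,0,0],[0,0,0],20],[[0,0,0],[0,0,0],20],[[0,0,0],[0,0,0],20],[[0,0,0],[0,0,0],20],[[0,0,0],[0,0,0],20],[[0,0,0],[0,0,0],20],[[0,0,0],[0,0,0],20],[[0,0,0],[0,0,0],20]])

```text
clock: 9.12
tcp_pos: [0.5393, 0.1676, 0.2021]
orientation: [0.059, 0.66, 0.747, -0.051]
wrist_force: [-0.2, 0.1, -2.0]
finger_gap: 0.0312
grip_force: 45.4
```

Request:
step_arm(moves=[[[-10,0,0],[0,0,0],20],[[-30,0,0],[0,0,0],20],[[-60,0,-5],[0,0,0],20],[[-95,0,-10],[0,0,0],20],[[-130,0,-15],[0,0,0],20],[[-160,0,-20],[0,0,0],20],[[-180,0,-20],[0,0,0],20],[[-190,0,-20],[0,0,0],20]])

```text
clock: 9.78
tcp_pos: [0.5623, -0.0189, 0.2524]
orientation: [0.06, 0.662, 0.746, -0.05]
wrist_force: [0.6, 1.0, -2.7]
finger_gap: 0.0317
grip_force: 45.4
```

```bash
python3 go.py .4664 -.0585 .12 3.0536
```

```text
tcp [ 0.5623 -0.0189  0.2524] q [-0.0951  0.2622  0.019   1.2903 -0.152   1.3537] shift mm [  -7.  -100.4  134.8] turn [-0.1034  0.1341 -1.3606]
```

Request:
step_arm(moves=[[[-1,-15,10],[-0.01,0.01,-0.11],20],[[-2,-30,25],[-0.02,0.02,-0.22],20],[[-3,-45,40],[-0.026,0.033,-0.34],20],[[-4,-60,55],[-0.035,0.045,-0.46],20],[[-5,-75,70],[-0.044,0.057,-0.58],20],[[-6,-85,80],[-0.053,0.069,-0.7],20],[[-7,-95,85],[-0.062,0.081,-0.82],20],[[-7,-100,90],[-0.071,0.093,-0.94],20]])

```text
clock: 10.45
tcp_pos: [0.4631, -0.0483, 0.1623]
orientation: [0.017, 0.247, 0.969, -0.016]
wrist_force: [0.9, 0.6, -2.4]
finger_gap: 0.0313
grip_force: 45.6
```

```bash
python3 go.py .4664 -.0585 .10 3.0536
```

```text
tcp [ 0.4631 -0.0483  0.1623] q [-0.2555  0.1129 -0.3828  1.0407 -0.0324  0.2435] shift mm [-5.3 -5.9 62.7] turn [-0.0313  0.0359 -0.4115]
```

Request:
step_arm(moves=[[[-1,-1,5],[-0.008,0.009,-0.1],20],[[-2,-3,15],[-0.015,0.018,-0.2],20],[[-4,-5,30],[-0.023,0.027,-0.3],20],[[-5,-6,45],[-0.031,0.036,-0.412],20],[[-5,-6,57],[-0.031,0.036,-0.412],20],[[-5,-6,62],[-0.031,0.036,-0.412],20],[[-5,-6,62],[-0.031,0.036,-0.412],20],[[-5,-6,62],[-0.031,0.036,-0.412],20]])

```text
clock: 11.12
tcp_pos: [0.4682, -0.0585, 0.1017]
orientation: [0.001, 0.047, 0.999, -0.0]
wrist_force: [0.1, 0.0, -2.9]
finger_gap: 0.0313
grip_force: 45.5
```

```bash
python3 go.py .4664 -.0585 .0136 3.0536
```

```text
tcp [ 0.4682 -0.0585  0.1017] q [-0.2944  0.1979 -0.4399  0.9308 -0.0004 -0.201 ] shift mm [ 2.  -0.1 88.1] turn [-0.0008  0.0021 -0.0054]
```

Request:
step_arm(moves=[[[0,0,12],[0,0.002,-0.005],20],[[0,0,30],[0,0.002,-0.005],20],[[0,0,48],[0,0.002,-0.005],20],[[0,0,64],[0,0.002,-0.005],20],[[0,0,74],[0,0.002,-0.005],20],[[0,0,80],[0,0.002,-0.005],20],[[0,0,82],[0,0.002,-0.005],20],[[0,0,82],[0,0.002,-0.005],20]])

```text
clock: 11.78
tcp_pos: [0.469, -0.0588, 0.02]
orientation: [0.001, 0.044, 0.999, -0.001]
wrist_force: [-0.2, 0.2, -2.2]
finger_gap: 0.0309
grip_force: 45.6
```

```bash
python3 go.py .4664 -.0585 .0136 3.0536
```

```text
tcp [ 0.469  -0.0588  0.02  ] q [-0.2942  0.2958 -0.5463  0.7274 -0.0008 -0.206 ] shift mm [2.6 0.  6.4] turn [-0.001   0.0011 -0.0002]
```

Request:
step_arm(moves=[[[0,0,1],[0,0,0],20],[[0,0,2],[0,0,0],20],[[0,0,3],[0,0,0],20],[[0,0,4],[0,0,0],20],[[0,0,5],[0,0,0],20],[[0,0,5.5],[0,0,0],20],[[0,0,5.5],[0,0,0],20],[[0,0,5.5],[0,0,0],20]])

```text
clock: 12.45
tcp_pos: [0.4686, -0.0588, 0.0141]
orientation: [0.0, 0.044, 0.999, -0.0]
wrist_force: [0.1, 0.7, -2.0]
finger_gap: 0.0313
grip_force: 45.6
```

Still no contact, so I'll go down in smaller steps.

Request:
step_arm(moves=[[[0,0,0.5],[0,0,0],20],[[0,0,0.5],[0,0,0],20],[[0,0,1],[0,0,0],20],[[0,0,1],[0,0,0],20]])

```text
clock: 12.78
tcp_pos: [0.4687, -0.0588, 0.0136]
orientation: [0.0, 0.044, 0.999, -0.001]
wrist_force: [-1.6, 0.3, 3.1]
finger_gap: 0.0312
grip_force: 46.2
```

Request:
step_arm(moves=[[[0,0,0.5],[0,0,0],20],[[0,0,0.5],[0,0,0],20],[[0,0,1],[0,0,0],20],[[0,0,1],[0,0,0],20]])

```text
clock: 13.12
tcp_pos: [0.4688, -0.0588, 0.0136]
orientation: [0.001, 0.044, 0.999, -0.001]
wrist_force: [-5.0, -0.2, 13.8]
finger_gap: 0.0314
grip_force: 47.7
```

Contact is made, so I'll release and retreat.

Request:
step_arm(moves=[[[0,0,-1],[0,0,0],34],[[0,0,-1],[0,0,0],40],[[0,0,-1],[0,0,0],55],[[0,0,-1],[0,0,0],70],[[0,0,-1],[0,0,0],80],[[0,0,-1],[0,0,0],80],[[0,0,-1],[0,0,0],80],[[0,0,-1],[0,0,0],80]])

```text
clock: 13.78
tcp_pos: [0.4686, -0.0588, 0.013]
orientation: [0.0, 0.044, 0.999, -0.0]
wrist_force: [0.3, -1.2, -0.9]
finger_gap: 0.0798
grip_force: 0.0
```

Request:
step_arm(moves=[[[0,0,-10],[0,0,0],80],[[0,0,-30],[0,0,0],80],[[0,0,-60],[0,0,0],80],[[0,0,-95],[0,0,0],80],[[0,0,-130],[0,0,0],80],[[0,0,-155],[0,0,0],80],[[0,0,-170],[0,0,0],80],[[0,0,-175],[0,0,0],80]])

```text
clock: 14.45
tcp_pos: [0.4702, -0.0591, 0.1912]
orientation: [0.003, 0.044, 0.999, -0.001]
wrist_force: [-0.3, -0.2, 1.3]
finger_gap: 0.08
grip_force: 0.0
```

```bash
python3 - <<'E'
from workcell import imaging
import cv2
a=imaging.read_camera("side")[190:290,220:420,::-1]
cv2.imwrite("pics/p1.png",cv2.resize(a,(800,400),interpolation=2))
E
```

```text
(no output)
```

View pics/p1.png

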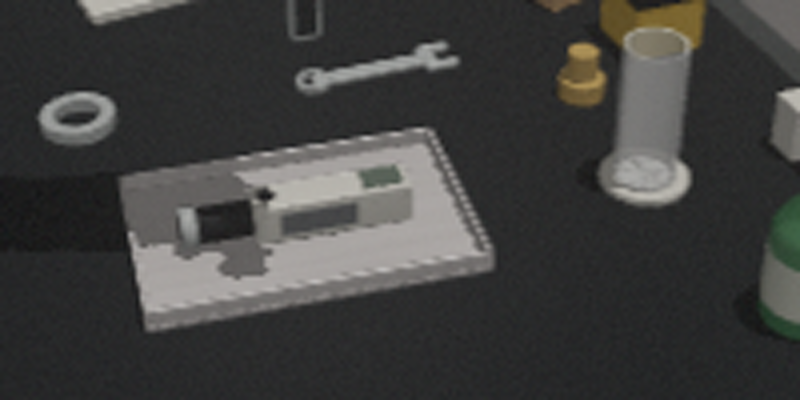

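The wand lies flat and centred in the tray, at crop (180–412, 165–245). The cylinder is still standing at (650,120), and the gripper is clear.

```bash
python3 -c "
from workcell import env
print(env.hand_in())"
```

```text
the job is handed in; nothing more can be done
None
```

I aimed the wand at the window from about 8 cm and held it still for over 2 s, then released it flat in the middle of the tray with the cylinder still standing; the job is handed in, but no verdict came back.

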